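# Confirm a pick list on the sample store's bay keys

### The arm

A 6-joint arm with a two-finger parallel gripper is mounted at the origin on the work surface. World frame = base frame: x ahead of the robot, y to its left, z up, the work surface at z = 0. Lengths are in m, angles in rad, forces in N, time in s.
With the tool pointing down it reaches from about 0.35 to 0.85 m from the base axis. Payload 8.1 kg.
Tool frame: the origin (TCP) lies between the finger pads; the fingertips stand tips_ahead ahead of it and the grasp point (between the pads) lies 8 mm behind it (tips_ahead is the distance from the TCP to the fingertips, in m); z points along the fingers, x is the direction in which the jaws open and shut, and the axes are right-handed (so a half turn about z gives the same grasp; the last joint's range is limited). The gripper opens to 93 mm and grips with 3 to 60 N. Pads are 15 mm wide; open, the fingers measure 128 mm over their backs; the gripper's body (75 mm by 188 mm) begins 65 mm behind the grasp point.
Start: joints at [-1.312, 0.13, 1.488, -0, 1.523, -0.085], TCP at [0.202, -0.565, 0.23] pointing down, gripper open.
Joint ranges: [-2.96, 2.96], [-0.89, 2.26], [0.02, 2.5], [-1.34, 4.48], [0, 2.73], [-2.66, 2.66]. Speed limits (rad/s): [2.39, 2.39, 2.79, 3.14, 3.14, 3.14].

### API

Orientations are given as a rotation vector (axis times angle).
In Python, from plant import * gives the robot as it stands.
- The arm moves only by the tool play_rows, never from a script. Its argument "increments" is a list that holds one entry, the list of rows, each a list of 4 numbers: the shift along the tool's x, y, z in cm, then the turn about the tool's z in rad. A call has 1 to 5 rows; each row is the pose to reach, as a shift and turn from the pose measured when the call began, along the tool's axes at that moment; what a row does not reach only later rows make up. A row lasts 1/10 s, in which the tool goes at most 50 mm and 8.59 degrees, less where a joint would pass 70% of its speed; a pose out of reach is approached as far as the arm can. A call with a gripper value outside its range is refused whole. "jaw" is the finger opening in cm, from 0 to 9.3, set as the call begins (left out, the last holds). The fingers move at their own pace and stop on an object; "squeeze" is the grip in N (left out, the last holds). Time passes only in rows, so rows that repeat a pose let the fingers close. It gives the time, the measured TCP pose, the force and the opening at its end, in the units of the state.
- read_state(): the state, without advancing time (a new reading comes with each control period).
- read_camera(name): name is "scene" or "side" or "wrist"; returns (picture, depth): 384x512x3 uint8, blue, green, red; 384x512 float32, m along the optical axis (not along the pixel's ray), 0 where there is no reading.
- camera_params(name): a dict with "K" (3x3 intrinsics, pixels), "eye" and "orientation" of the camera in the world. Camera axes: x right, y up, looking along -z (the intrinsics and any distortion apply to the point x, -y, -z); pixel columns grow to the right and rows downward; lengths in m; the calibration is good to about 2 mm. A picture is of the moment at which its call begins: read the wrist's pose just before it. camera_params takes no time and is no camera call; for the wrist camera it gives the pose at the moment of the call.
- close_job(): hands the job in, once; it reports no verdict.
The state is a dict: "t": time; "q": joint angles; "dq": joint speeds; "joint_torque": joint torques, N m; "tool_pos": TCP position; "orientation": TCP orientation; "force": force on the tool from outside, world axes, zero at the start; "wrist_torque": the same for the moment, N m; "opening": finger opening in m.
Only numpy, scipy, OpenCV 4.12 (cv2) and the standard library are available. Lean on these libraries where they do the work, as an engineer would, in place of code of your own. Each camera call takes 0.05 s, during which the arm holds its last target.

### The job

Confirm the pick list: with your fingertips press the green key on the red-capped bottle's bay fully home, then the one on the blue-capped bottle's bay, then the one on the black-capped bottle's bay, and last push the orange end of the console's rocker right down to close the list. The white-capped bottle is not on the list, so leave its key out, and do not shift, tip or pick up the bottles or anything else on the bench.

Things in the scene. Friction and masses are not known exactly. Their poses are not given: they have to be found in the camera images.
- bay_red: Fixed bay of the red-capped bottle: grey plate 76 (x) x 136 (y) mm, 14 mm thick; origin under its centre, z up. The bottle stands on it about 36 mm to +y; the key, in a black 50 x 50 mm housing whose top is 34 mm above the table, is 36 mm to -y. All four bays look alike.
- key_red_top (a point): Centre of the top face of the green push key (30 x 30 mm, facing up) on the red-capped bottle's bay. Top 48 mm above the table when fully out, 38 mm fully home (4 mm proud of its housing). The point goes down with the key. Axes: z up, y from the key towards the bottle (bottle axis about 72 mm away), x across the bay.
- key_red (a joint): How far the green key beside the red-capped bottle is pressed in, m: 0 fully out, 0.010 fully home. It slides straight down against about 3 N of friction and stays where it is left (no spring); it starts at 0 to 0.001.
- bay_blue: Fixed bay of the blue-capped bottle: grey plate 76 (x) x 136 (y) mm, 14 mm thick; origin under its centre, z up. The bottle stands on it about 36 mm to +y; the key, in a black 50 x 50 mm housing whose top is 34 mm above the table, is 36 mm to -y. All four bays look alike.
- key_blue_top (a point): Centre of the top face of the green push key (30 x 30 mm, facing up) on the blue-capped bottle's bay. Top 48 mm above the table when fully out, 38 mm fully home (4 mm proud of its housing). The point goes down with the key. Axes: z up, y from the key towards the bottle (bottle axis about 72 mm away), x across the bay.
- key_blue (a joint): How far the green key beside the blue-capped bottle is pressed in, m: 0 fully out, 0.010 fully home. It slides straight down against about 3 N of friction and stays where it is left (no spring); it starts at 0 to 0.001.
- bay_black: Fixed bay of the black-capped bottle: grey plate 76 (x) x 136 (y) mm, 14 mm thick; origin under its centre, z up. The bottle stands on it about 36 mm to +y; the key, in a black 50 x 50 mm housing whose top is 34 mm above the table, is 36 mm to -y. All four bays look alike.
- key_black_top (a point): Centre of the top face of the green push key (30 x 30 mm, facing up) on the black-capped bottle's bay. Top 48 mm above the table when fully out, 38 mm fully home (4 mm proud of its housing). The point goes down with the key. Axes: z up, y from the key towards the bottle (bottle axis about 72 mm away), x across the bay.
- key_black (a joint): How far the green key beside the black-capped bottle is pressed in, m: 0 fully out, 0.010 fully home. It slides straight down against about 3 N of friction and stays where it is left (no spring); it starts at 0 to 0.001.
- bay_white: Fixed bay of the white-capped bottle: grey plate 76 (x) x 136 (y) mm, 14 mm thick; origin under its centre, z up. The bottle stands on it about 36 mm to +y; the key, in a black 50 x 50 mm housing whose top is 34 mm above the table, is 36 mm to -y. All four bays look alike.
- key_white_top (a point): Centre of the top face of the green push key (30 x 30 mm, facing up) on the white-capped bottle's bay. Top 48 mm above the table when fully out, 38 mm fully home (4 mm proud of its housing). The point goes down with the key. Axes: z up, y from the key towards the bottle (bottle axis about 72 mm away), x across the bay.
- key_white (a joint): How far the green key beside the white-capped bottle is pressed in, m: 0 fully out, 0.010 fully home. It slides straight down against about 3 N of friction and stays where it is left (no spring); it starts at 0 to 0.001.
- console: Fixed list console: grey plate 76 (x) x 136 (y) mm, 14 mm thick, with a black housing and one rocker, no bottle; origin under its centre, z up. The rocker's pivot runs along x, 44 mm above the origin; the orange end lies to -y, the black-padded end to +y.
- rocker_pad (a point): Centre of the top face of the orange pad (30 x 16 mm) on the raised end of the console's white rocker paddle (32 x 76 mm). Raised, the point is about 61 mm above the table; pushed fully over, about 48 mm. The pivot is about 29 mm away. Axes: x along the pivot, y roughly from the orange pad towards the black pad.
- rocker (a joint): Angle of the rocker, rad: 0 with the orange end fully raised, 0.44 with the orange end fully down. Turns against friction (about 2 N at the orange pad) and stays where it is left; it starts at 0 to 0.05.
- bottle_red_mid (a point): Centre (half-way up) of the loose white plastic bottle with the red cap, diameter 44 mm, height 75 mm, standing on its bay plate (its top 89 mm above the table). Not to be moved.
- bottle_blue_mid (a point): Centre (half-way up) of the loose white plastic bottle with the blue cap, diameter 44 mm, height 75 mm, standing on its bay plate (its top 89 mm above the table). Not to be moved.
- bottle_black_mid (a point): Centre (half-way up) of the loose white plastic bottle with the black cap, diameter 44 mm, height 75 mm, standing on its bay plate (its top 89 mm above the table). Not to be moved.
- bottle_white_mid (a point): Centre (half-way up) of the loose white plastic bottle with the white cap, diameter 44 mm, height 75 mm, standing on its bay plate (its top 89 mm above the table). Not to be moved.
- carton_mid (a point): Centre of a loose white carton, 55 x 70 x 80 mm high, at the left of the bench. Bystander.
- slide_box_mid (a point): Centre of a loose brown cardboard box, 80 x 45 x 30 mm high, at the left of the bench. Bystander.
- jar_mid (a point): Centre of a loose amber jar with a grey cap, diameter 56 mm, 70 mm high, at the right of the bench. Bystander.
- scanner_mid (a point): Middle (half-way up) of the body of a loose grey and black hand scanner lying flat, about 140 x 48 x 30 mm, at the right of the bench. Bystander.
Not all that is in view belongs to the job. What is shaped like the bay_black but yellow is not meant. What is shaped like the console but purple is not meant.

How it is judged:
On the way, in this order (a step that is already met when the one before it is completed fails the run):
1. the key beside the red-capped bottle is pressed in, the later keys are still out and the rocker is not yet pushed over (value of joint key_red above 0.0075 m and value of joint each of key_blue, key_black below 0.003 m and value of joint rocker below 0.15 rad), for 0.1 s.
2. the key beside the blue-capped bottle is pressed in, the later keys are still out and the rocker is not yet pushed over (value of joint each of key_red, key_blue above 0.0075 m and value of joint key_black below 0.003 m and value of joint rocker below 0.15 rad), for 0.1 s.
3. the key beside the black-capped bottle is pressed in and the rocker is not yet pushed over (value of joint each of key_red, key_blue, key_black above 0.0075 m and value of joint rocker below 0.15 rad), for 0.1 s.
4. the rocker is pushed over to its orange side (value of joint each of key_red, key_blue, key_black above 0.0075 m and value of joint rocker above 0.36 rad), for 0.1 s.
At the end, for the whole second after the job is handed in: The red, blue and black bottles' keys are in by over 7.5 of 10 mm, the white bottle's key by under 3 mm, the rocker is past 0.36 of 0.44 rad, each bottle is upright (0.15 rad) within 15 mm of its first place and the other loose things within 20 mm of theirs (all of step 4 and value of joint key_white below 0.003 m and angle between each of bottle_red_mid, bottle_blue_mid, bottle_black_mid, bottle_white_mid's own z axis and vertical below 0.15 rad and distance of each of bottle_red_mid, bottle_blue_mid, bottle_black_mid, bottle_white_mid from where it was at the start of the episode below 0.015 m and distance of each of carton_mid, slide_box_mid, jar_mid, scanner_mid from where it was at the start of the episode below 0.02 m); the robot touches nothing.
It fails at once if the key beside the white-capped bottle is pressed in by more than 3 mm (value of joint key_white above 0.003 m).
It fails at once if a bottle is shifted more than 15 mm, tipped, or lifted off its bay (distance of any of bottle_red_mid, bottle_blue_mid, bottle_black_mid, bottle_white_mid from where it was at the start of the episode above 0.015 m or angle between any of bottle_red_mid, bottle_blue_mid, bottle_black_mid, bottle_white_mid's own z axis and vertical above 0.3 rad or height (world z) of any of bottle_red_mid, bottle_blue_mid, bottle_black_mid, bottle_white_mid above 0.06 m).
It fails at once if another loose thing on the bench is moved by more than 20 mm or lifted (distance of any of carton_mid, slide_box_mid, jar_mid, scanner_mid from where it was at the start of the episode above 0.02 m or height (world z) of carton_mid above 0.049 m or height (world z) of any of slide_box_mid, scanner_mid above 0.024 m or height (world z) of jar_mid above 0.044 m).
It also fails if it takes over 54 s, if anything falls off the work surface, if the arm or the gripper's body presses on something with over 40 N, if the wrist force passes 120 N, or if a joint passes its speed limit or range.

## Working session

There is one attempt and no reset: what is moved stays moved. The work goes in short steps, Python scripts to look and compute and a tool call to move; the robot and the scene stay as the last step left them, time stands still between calls to the robot, and variables do not carry over. Pictures are saved under pics/ and viewed, and the job is handed in when it is done.

Besides the shell and the picture viewer there is one more tool, called after "Emit:" as a command line: name --argument value ..., lists and objects as JSON in quotes. play_rows: Moves the arm, as the interface text tells. Its arguments: {"type":"object","properties":{"increments":{"type":"array"},"jaw":{"type":"number"},"squeeze":{"type":"number"}},"required":["increments"]}

```bash
ls; mkdir -p pics; python3 - <<'E'
from plant import *
import cv2,numpy as np
s=read_state();print(s)
for n in("scene","side","wrist"):
    p=camera_params(n);print(n,p)
    im,d=read_camera(n)
    cv2.imwrite(f"pics/{n}0.png",im);np.savez(f"{n}0.npz",im=im,d=d,**{k:np.array(v) for k,v in p.items()})
E
```

```text
pics
{'t': 0.0, 'q': array([-1.31240514e+00,  1.31172365e-01,  1.48926460e+00, -1.74074940e-05,
        1.52301438e+00, -8.53993424e-02]), 'dq': array([-0.00144288, -0.00100457, -0.00022936,  0.00013105, -0.00021323,
       -0.00168058]), 'joint_torque': array([-2.45538227e-03, -5.59857917e+01, -4.91749084e+01,  7.64363562e-02,
        3.55131144e-02, -1.36816766e-04]), 'tool_pos': array([ 0.20210864, -0.56434872,  0.22858882]), 'orientation': array([-2.56771342e+00,  1.80804273e+00,  2.25182880e-03]), 'force': array([ 0.20604557,  0.19538019, -0.54895229]), 'wrist_torque': array([ 0.07101135, -0.01414805,  0.03391266]), 'opening': 0.09295826422616384}
scene {'K': array([[467.47531137,   0.        , 258.99831845],
       [  0.        , 467.47531137, 184.32970948],
       [  0.        ,   0.        ,   1.        ]]), 'eye': array([1.19193419, 0.27179397, 1.1255059 ]), 'orientation': array([0.42250297, 0.59335341, 1.87803221])}
side {'K': array([[400.08554448,   0.        , 249.58928141],
       [  0.        , 400.08554448, 192.99711103],
       [  0.        ,   0.        ,   1.        ]]), 'eye': array([ 0.25899085, -1.22969781,  0.80403434]), 'orientation': array([ 1.03564357, -0.11705994, -0.15833283])}
wrist {'K': array([[282.09605359,   0.        , 255.29995432],
       [  0.        , 282.09605359, 188.97876046],
       [  0.        ,   0.        ,   1.        ]]), 'eye': array([ 0.27240942, -0.53929968,  0.38315305]), 'orientation': array([-0.23366552,  0.16883863, -1.21914813])}
```

View pics/scene0.png

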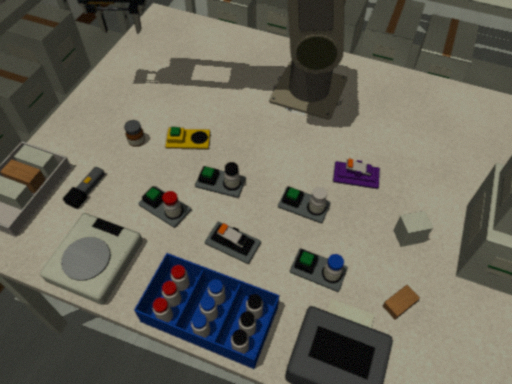

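View pics/side0.png

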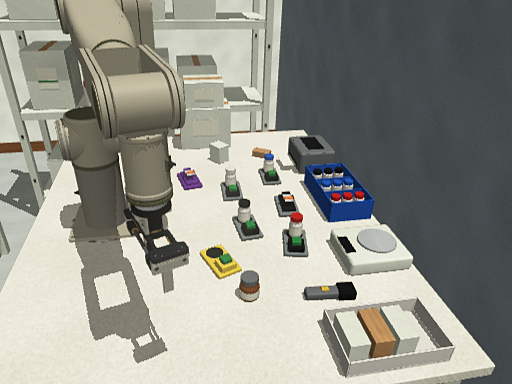

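View pics/wrist0.png

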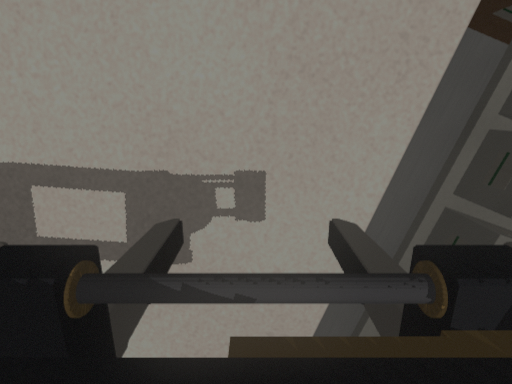

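The scene view shows the bays: red (key 152,195), black (206,173), white (291,195), blue (306,258) and console (232,237, orange at 222,229). The yellow bay and the purple console are decoys. Next I'll locate these in 3D.

```bash
cat >h.py <<'E'
import numpy as np,cv2
from scipy.spatial.transform import Rotation as R
def load(n):
    z=np.load(n+'.npz');return z
def cloud(z):
    K=z['K'];d=z['d'];v,u=np.mgrid[:d.shape[0],:d.shape[1]]
    c=np.stack([(u-K[0,2])/K[0,0]*d,-(v-K[1,2])/K[1,1]*d,-d],-1)
    return c@R.from_rotvec(z['orientation']).as_matrix().T+z['eye']
def proj(z,p):
    c=(np.atleast_2d(p)-z['eye'])@R.from_rotvec(z['orientation']).as_matrix()
    K=z['K'];return np.c_[K[0,2]+K[0,0]*c[:,0]/-c[:,2],K[1,2]-K[1,1]*c[:,1]/-c[:,2]]
def blobs(z,mask,mn=15):
    P=cloud(z);n,l,st,ce=cv2.connectedComponentsWithStats(mask.astype(np.uint8))
    out=[]
    for i in range(1,n):
        if st[i,4]<mn: continue
        m=(l==i)&(z['d']>0); q=P[m]; out.append((ce[i].round(1),st[i,4],np.median(q,0).round(4),np.percentile(q,[3,97],axis=0).round(4).tolist()))
    return out
def masks(im):
    h=cv2.cvtColor(im,cv2.COLOR_BGR2HSV);H,S,V=h[...,0],h[...,1],h[...,2]
    return dict(green=(abs(H.astype(int)-68)<15)&(S>120)&(V>40),orange=(H>5)&(H<18)&(S>150)&(V>120),
     red=((H<5)|(H>172))&(S>150)&(V>90),blue=(abs(H.astype(int)-110)<8)&(S>150)&(V>90))
E
python3 - <<'E'
from h import *
for n in('scene0','side0'):
    z=load(n);print(n,proj(z,[.202,-.565,.23]))
    P=cloud(z);w=P[(z['d']>0)&(abs(P[...,2])<.02)];print(np.median(w[:,2]))
    for k,m in masks(z['im']).items():
        for b in blobs(z,m):
            if b[2][2]<.15 and b[2][2]>0: print(k,*b)
    big=cv2.resize(z['im'],None,fx=2,fy=2,interpolation=cv2.INTER_CUBIC)
    if n=='scene0': cv2.imwrite('pics/crop1.png',cv2.resize(z['im'][110:300,110:400],None,fx=2.7,fy=2.7,interpolation=cv2.INTER_CUBIC))
E
```

```text
scene0 [[119.8744074   28.15621792]]
0.0007263238843326913
green [174.8 130.8] 59 [ 0.3789 -0.3115  0.0484] [[0.3651, -0.3238, 0.0435], [0.391, -0.3006, 0.0522]]
green [207.2 171.5] 89 [ 0.4823 -0.1531  0.0474] [[0.4675, -0.1659, 0.0413], [0.4945, -0.1395, 0.0523]]
green [152.2 193. ] 98 [ 0.6081 -0.2623  0.0474] [[0.5918, -0.2766, 0.0398], [0.6225, -0.249, 0.0515]]
green [292.6 192.9] 94 [0.4611 0.1004 0.0474] [[0.4457, 0.0868, 0.0418], [0.4729, 0.1139, 0.0519]]
green [306.5 257.8] 131 [0.6379 0.1995 0.0467] [[0.6208, 0.1853, 0.0339], [0.6512, 0.213, 0.0503]]
orange [350.1 162.5] 36 [0.3049 0.2226 0.0613] [[0.2935, 0.2159, 0.0568], [0.3171, 0.2303, 0.0641]]
orange [ 15.8 166.7] 89 [ 0.6783 -0.664   0.0653] [[0.6714, -0.6825, 0.0618], [0.707, -0.6131, 0.0696]]
orange [ 16.2 172.9] 22 [ 0.6996 -0.6387  0.0663] [[0.6903, -0.6555, 0.0635], [0.71, -0.6285, 0.0688]]
orange [222.7 228.4] 55 [ 0.6457 -0.0297  0.0608] [[0.6331, -0.0372, 0.0547], [0.6588, -0.0238, 0.0645]]
orange [396.  304.4] 144 [0.6673 0.442  0.0301] [[0.6504, 0.4212, 0.0267], [0.683, 0.4584, 0.0337]]
red [169.3 196.7] 130
[... 1464 characters left out ...]
1 288.9] 15 [ 0.4285 -0.4565  0.0447] [[0.419, -0.4608, 0.0425], [0.4395, -0.4514, 0.0464]]
red [359.1 194.6] 57 [ 0.8914 -0.089   0.0814] [[0.8802, -0.0988, 0.0689], [0.9073, -0.0718, 0.0856]]
red [335.9 196.5] 57 [ 0.8035 -0.0901  0.0819] [[0.7908, -0.0973, 0.0687], [0.8193, -0.0714, 0.0858]]
red [347.7 195.6] 53 [ 0.8479 -0.0913  0.0825] [[0.8357, -0.0975, 0.068], [0.8614, -0.0721, 0.0853]]
red [296.5 217. ] 95 [ 0.6224 -0.2068  0.0902] [[0.6077, -0.2169, 0.0764], [0.6411, -0.1849, 0.0933]]
blue [268.6 156.4] 45 [0.6378 0.2565 0.0893] [[0.6238, 0.2469, 0.0742], [0.6527, 0.2738, 0.0949]]
blue [343.7 196.4] 1407 [ 0.8502 -0.1255  0.0632] [[0.7725, -0.1321, 0.0078], [0.9274, 0.1683, 0.0843]]
```

View pics/crop1.png

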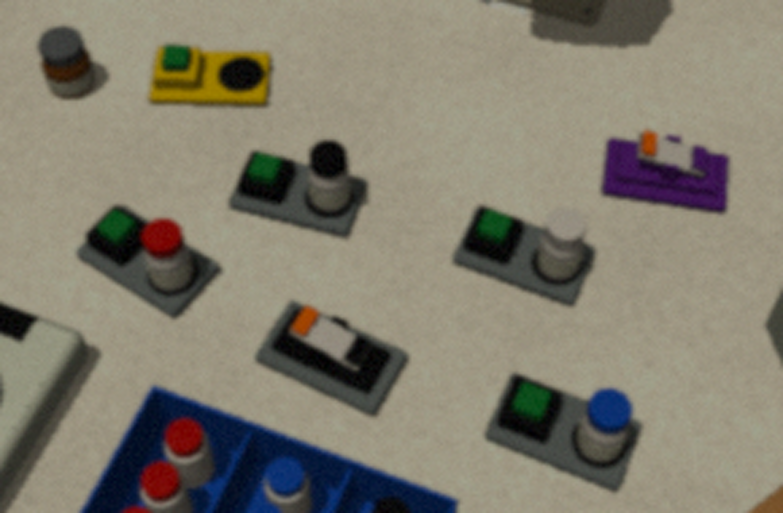

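```bash
cat >>h.py <<'E'
def tool(s):
    M=R.from_rotvec(s['orientation']).as_matrix();return s['tool_pos'],M
def go(s,target,yaw=None):
    """shift (cm) in tool axes and turn so tool x has world angle yaw (deg)"""
    p,M=tool(s);d=M.T@(np.array(target)-p)*100
    a=np.degrees(np.arctan2(M[1,0],M[0,0]))
    t=None if yaw is None else -np.radians((yaw-a+180)%360-180)
    print('tcp',p.round(4),'yaw',a.round(2),'z',M[:,2].round(4),'-> shift',d.round(2),'turn',t, 'F',s['force'].round(1))
E
python3 - <<'E'
import plant
print([x for x in dir(plant) if x[0]!='_'])
for k in('tips_ahead','TIPS_AHEAD'): print(getattr(plant,k,None))
from h import *
z=load('scene0');P=cloud(z);im=z['im'];m=masks(im)
g=m['green']
seeds=dict(red=(152,193),blue=(306,258),black=(207,171),white=(292,193))
for n,(u,v) in seeds.items():
    w=np.zeros_like(g);w[v-14:v+15,u-14:u+15]=1
    k=w.astype(bool)&g;q=P[k];t=q[(abs(q[:,2]-.048)<.0035)]
    c=(t[:,:2].max(0)+t[:,:2].min(0))/2
    # plate points z~0.014 grayish around
    B=cv2.minAreaRect((t[:,:2]*1000).astype(np.float32))
    # bottle/caps: z>.08 near
    near=(np.hypot(P[...,0]-c[0],P[...,1]-c[1])<.11)&(P[...,2]>.084)&(P[...,2]<.1)
    cap=P[near];cc=np.median(cap,0)
    dv=cc[:2]-t[:,:2].mean(0)
    pl=(np.hypot(P[...,0]-c[0]-dv[0]/2,P[...,1]-c[1]-dv[1]/2)<.09)&(P[...,2]>.009)&(P[...,2]<.1)
    r=cv2.minAreaRect((P[pl][:,:2]*1000).astype(np.float32))
    print(n,'top mean',t.mean(0).round(4),B,'cap',cc.round(4),'yawY',np.degrees(np.arctan2(-dv[0],dv[1])).round(1),'dist',np.hypot(*dv).round(4),'plate',r)
u,v=222,228
k=m['orange'].copy();k[:,:200]=0;k[:,240:]=0
q=P[k];print('pad',q.mean(0),cv2.minAreaRect((q[:,:2]*1000).astype(np.float32)))
pl=(np.hypot(P[...,0]-.65,P[...,1]-.0)<.095)&(P[...,2]>.009)&(P[...,2]<.1)
print(cv2.minAreaRect((P[pl][:,:2]*1000).astype(np.float32)))
E
```

```text
['IKError', 'camera_params', 'close_job', 'read_camera', 'read_state', 'tips_ahead']
0.011
None
red top mean [ 0.6081 -0.2632  0.0477] ((608.28125, -262.8134460449219), (28.668914794921875, 29.00076675415039), 76.952880859375) cap [ 0.6257 -0.1947  0.0897] yawY -14.5 dist 0.0707 plate ((616.2613525390625, -228.24639892578125), (136.7664794921875, 76.91463470458984), 76.97096252441406)
blue top mean [0.6377 0.1991 0.0475] ((637.6013793945312, 198.63742065429688), (29.327682495117188, 30.610429763793945), 87.37821960449219) cap [0.6423 0.2698 0.0888] yawY -3.8 dist 0.0709 plate ((619.3108520507812, 234.82553100585938), (135.67893981933594, 117.25615692138672), 88.40522003173828)
black top mean [ 0.4812 -0.1531  0.0478] ((481.1188659667969, -153.6292724609375), (29.663835525512695, 29.0582275390625), 9.477127075195312) cap [ 0.4728 -0.0816  0.0889] yawY 6.7 dist 0.072 plate ((478.13983154296875, -117.1728744506836), (78.71247863769531, 134.962890625), 5.539115905761719)
white top mean [0.4592 0.1    0.0477] ((459.6033935546875, 99.59249877929688), (28.672122955322266, 29.08401870727539), 79.26957702636719) cap [0.4635 0.1726 0.0893] yawY -3.4 dist 0.0727 plate ((462.0758361816406, 135.42538452148438), (136.31549072265625, 77.22759246826172), 88.97466278076172)
pad [ 0.64530403 -0.03037983  0.06048119] ((644.5626220703125, -30.554332733154297), (14.288504600524902, 29.815242767333984), 87.643798828125)
((648.4672241210938, -5.0976409912109375), (136.61277770996094, 77.16265106201172), 84.76681518554688)
```

```bash
python3 - <<'E'
from plant import *
from h import *
go(read_state(),[.608,-.263,.13],-13)
E
```

```text
tcp [ 0.2021 -0.5645  0.2288] yaw -70.3 z [-4.0e-04  1.4e-03 -1.0e+00] -> shift [-14.69 -48.37   9.91] turn -1.0001521036240524 F [ 0.7  0.  -0.3]
```

Emit:
play_rows --increments '[[[-1.3, -4.4, 0.5, -0.1], [-2.6, -8.8, 1, -0.2], [-3.9, -13.2, 1.5, -0.3], [-5.2, -17.6, 2, -0.4], [-6.5, -22, 2.5, -0.5]]]' --jaw 0 --squeeze 20

```text
t: 0.65
tool_pos: [0.3885, -0.4277, 0.2035]
orientation: [-2.937, 1.111, 0.002]
force: [0.7, -0.7, 0.6]
opening: 0.0574
```

```bash
python3 - <<'E'
from plant import *
from h import *
go(read_state(),[.608,-.263,.13],-13)
E
```

```text
tcp [ 0.3885 -0.4277  0.2035] yaw -41.43 z [-6.0e-04  1.6e-03 -1.0e+00] -> shift [  5.57 -26.87   7.37] turn -0.4962586885464296 F [ 0.7 -0.7  0.6]
```

Emit:
play_rows --increments '[[[1.1, -5, 0, -0.12], [2.2, -10, 1, -0.24], [3.3, -15, 2, -0.36], [4.4, -20, 3.5, -0.48], [5.2, -25, 5, -0.5]]]'

```text
t: 1.15
tool_pos: [0.5844, -0.2812, 0.1569]
orientation: [-3.122, 0.343, 0.001]
force: [0.2, 0.1, -0.3]
opening: 0.0175
```

Emit:
play_rows --increments '[[[0, 0, 0, 0], [0, 0, 0, 0]]]'

```text
t: 1.35
tool_pos: [0.5846, -0.2798, 0.1555]
orientation: [-3.121, 0.339, 0.004]
force: [-0.1, -0.8, 0.1]
opening: 0.0024
```

```bash
python3 - <<'E'
from plant import *
from h import *
s=read_state();go(s,[.608,-.263,.075],-13);print(s['t'],s['opening'])
n='wrist';p=camera_params(n);im,d=read_camera(n)
cv2.imwrite("pics/wrist1.png",im);np.savez("wrist1.npz",im=im,d=d,**{k:np.array(v) for k,v in p.items()})
z=load('wrist1')
for b in blobs(z,masks(im)['green']): print(b)
print(proj(z,[[.608,-.263,.048]]))
E
```

```text
tcp [ 0.5846 -0.2798  0.1555] yaw -12.38 z [-0.0025  0.0023 -1.    ] -> shift [ 1.95 -2.13  8.05] turn 0.010737866171105778 F [-0.1 -0.8  0.1]
1.35 0.00241844059550612
(array([112.7,  72.5]), np.int32(279), array([ 0.4872, -0.1472,  0.0466]), [[0.4741, -0.1598, 0.0453], [0.4937, -0.1412, 0.048]])
(array([ 64.1, 264.9]), np.int32(178), array([ 0.3709, -0.3159,  0.0471]), [[0.3617, -0.3228, 0.046], [0.3838, -0.3068, 0.0482]])
[[276.02334197 169.64894873]]
```

View pics/wrist1.png

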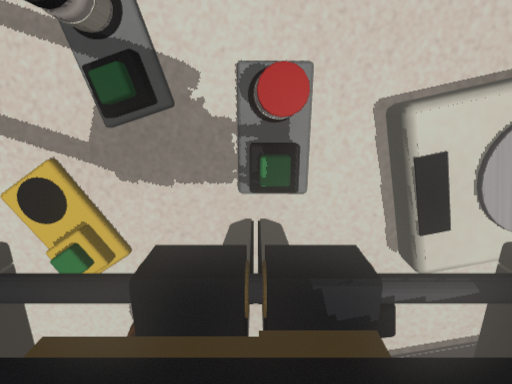

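The wrist view confirms it: the predicted key position (276,170) lies on the red bay's key. Descending.

Emit:
play_rows --increments '[[[1, -1.1, 2.5, 0.01], [1.95, -2.1, 5, 0.01], [1.95, -2.13, 7.5, 0.01], [1.95, -2.13, 8, 0.01]]]'

```text
t: 1.8
tool_pos: [0.6048, -0.2648, 0.0733]
orientation: [-3.118, 0.36, 0.01]
force: [0.2, 1.3, -0.8]
opening: 0.001
```

```bash
python3 - <<'E'
from plant import *
from h import *
s=read_state();go(s,[.608,-.263,.048],-13);print(s['t'],s['opening'])
E
```

```text
tcp [ 0.6048 -0.2648  0.0733] yaw -13.18 z [-0.006   0.0034 -1.    ] -> shift [ 0.28 -0.25  2.53] turn -0.003088209631743115 F [ 0.2  1.3 -0.8]
1.8 0.0009612357367870879
```

Emit:
play_rows --increments '[[[0.28, -0.2, 0.8, 0], [0.28, -0.2, 1.4, 0], [0.28, -0.2, 1.9, 0], [0.28, -0.2, 2.3, 0], [0.28, -0.2, 2.5, 0]]]'

```text
t: 2.3
tool_pos: [0.6083, -0.2643, 0.0491]
orientation: [-3.119, 0.361, 0.008]
force: [-4.0, -2.0, 12.6]
opening: 0.0004
```

Emit:
play_rows --increments '[[[0, 0, 0.1, 0], [0, 0, 0.1, 0]]]'

```text
t: 2.5
tool_pos: [0.6084, -0.2643, 0.0492]
orientation: [-3.119, 0.361, 0.007]
force: [-4.4, 0.0, 7.5]
opening: 0.0005
```

Emit:
play_rows --increments '[[[0, 0, 0.3, 0], [0, 0, 0.3, 0]]]'

```text
t: 2.7
tool_pos: [0.6085, -0.2643, 0.0489]
orientation: [-3.12, 0.36, 0.007]
force: [-10.2, 2.9, 19.5]
opening: 0.0005
```

Emit:
play_rows --increments '[[[0, 0, -1, 0], [0, 0, -4, 0], [0, 0, -8, 0], [0, 0, -10, 0], [0, 0, -10, 0]]]'

```text
t: 3.2
tool_pos: [0.6117, -0.2656, 0.1545]
orientation: [3.119, -0.36, 0.005]
force: [0.8, -0.2, 0.9]
opening: 0.0002
```

```bash
python3 - <<'E'
from plant import *
from h import *
s=read_state();go(s,[.638,.199,.15],-2.5);print(s['t'])
for n in('scene','side'):
    p=camera_params(n);im,d=read_camera(n);np.savez(n+"2.npz",im=im,d=d,**{k:np.array(v) for k,v in p.items()})
    for b in blobs(load(n+'2'),masks(im)['green']): print(b)
E
```

```text
tcp [ 0.6117 -0.2656  0.1545] yaw -13.16 z [ 0.0032 -0.002  -1.    ] -> shift [ -8.02 -45.84   0.37] turn -0.1860644769214896 F [ 0.8 -0.2  0.9]
3.2
(array([175.5, 130.8]), np.int32(50), array([ 0.3769, -0.3104,  0.0482]), [[0.3644, -0.3216, 0.0429], [0.3885, -0.2992, 0.0519]])
(array([208.1, 170.9]), np.int32(51), array([ 0.4777, -0.1508,  0.0478]), [[0.467, -0.1637, 0.0433], [0.4941, -0.1401, 0.0522]])
(array([152.1, 194. ]), np.int32(78), array([ 0.607 , -0.2669,  0.0381]), [[0.5923, -0.2779, 0.0344], [0.619, -0.2527, 0.0422]])
(array([292.6, 193.1]), np.int32(102), array([0.4603, 0.1009, 0.0472]), [[0.4469, 0.0864, 0.0386], [0.4741, 0.1143, 0.0516]])
(array([306.4, 257.9]), np.int32(139), array([0.6378, 0.1991, 0.047 ]), [[0.6209, 0.185, 0.0367], [0.6511, 0.2132, 0.0521]])
(array([46., 81.]), np.int32(17), array([-0.4562,  1.2901,  0.1624]), [[-0.4984, 1.2755, 0.1591], [-0.4173, 1.3007, 0.1669]])
(array([232.5, 186.7]), np.int32(30), array([0.4593, 0.0913, 0.0496]), [[0.4446, 0.0807, 0.0446], [0.4713, 0.1031, 0.052]])
(array([296.1, 242. ]), np.int32(62), array([ 0.6064, -0.2714,  0.0392]), [[0.5927, -0.2836, 0.0348], [0.6206, -0.2545, 0.0421]])
(array([225.7, 258.3]), np.int32(77), array([ 0.3757, -0.3255,  0.0487]), [[0.3614, -0.3354, 0.0363], [0.3914, -0.3103, 0.0519]])
```

Red is home (top at 38 mm). Going to blue.

Emit:
play_rows --increments '[[[-0.8, -4.6, 0, -0.04], [-1.6, -9.2, 0, -0.08], [-2.4, -13.8, 0, -0.12], [-3.2, -18.4, 0, -0.16], [-4, -23, 0, -0.18]]]'

```text
t: 3.8
tool_pos: [0.6211, -0.0294, 0.1468]
orientation: [-3.139, 0.076, 0.011]
force: [0.8, -0.2, -0.2]
opening: 0.0004
```

```bash
python3 - <<'E'
from plant import *
from h import *
s=read_state();go(s,[.638,.199,.13],-2.5);print(s['t'])
E
```

```text
tcp [ 0.6211 -0.0294  0.1468] yaw -2.77 z [-0.0071  0.002  -1.    ] -> shift [  0.59 -22.89   1.71] turn -0.004797125888172957 F [ 0.8 -0.2 -0.2]
3.8
```

Emit:
play_rows --increments '[[[0.1, -4.6, 0, 0], [0.2, -9.2, 0, 0], [0.4, -13.8, 0, 0], [0.6, -18.4, 0.5, 0], [0.6, -22.7, 1.7, 0]]]'

```text
t: 4.3
tool_pos: [0.6375, 0.1993, 0.1287]
orientation: [-3.139, 0.076, 0.013]
force: [1.1, -0.0, 0.8]
opening: 0.0005
```

Emit:
play_rows --increments '[[[0, 0, 0, 0], [0, 0, 0, 0]]]'

```text
t: 4.5
tool_pos: [0.6354, 0.2003, 0.1253]
orientation: [-3.14, 0.071, 0.02]
force: [0.2, -0.5, 0.1]
opening: 0.0004
```

```bash
python3 - <<'E'
from plant import *
from h import *
s=read_state();go(s,[.638,.199,.07],-2.5);print(s['t'])
E
```

```text
tcp [0.6354 0.2003 0.1253] yaw -2.61 z [-1.300e-02  8.000e-04 -9.999e-01] -> shift [0.34 0.12 5.53] turn -0.0018546049840830665 F [ 0.2 -0.5  0.1]
4.5
```

Emit:
play_rows --increments '[[[0.2, 0.1, 2, 0], [0.34, 0.12, 4, 0], [0.34, 0.12, 5, 0], [0.34, 0.12, 5.5, 0]]]'

```text
t: 4.9
tool_pos: [0.6371, 0.1973, 0.0684]
orientation: [3.14, -0.074, -0.025]
force: [-0.2, -0.1, 0.6]
opening: 0.0004
```

```bash
python3 - <<'E'
from plant import *
from h import *
s=read_state();go(s,[.638,.199,.048],-2.5);print(s['t'])
E
```

```text
tcp [0.6371 0.1973 0.0684] yaw -2.7 z [-1.580e-02 -1.000e-04 -9.999e-01] -> shift [ 0.12 -0.17  2.04] turn -0.00341994720946364 F [-0.2 -0.1  0.6]
4.9
```

Emit:
play_rows --increments '[[[0.1, -0.15, 0.6, 0], [0.1, -0.15, 1.1, 0], [0.1, -0.15, 1.5, 0], [0.1, -0.15, 1.9, 0], [0.1, -0.15, 2.1, 0]]]'

```text
t: 5.4
tool_pos: [0.6385, 0.1987, 0.049]
orientation: [3.14, -0.074, -0.022]
force: [-8.0, -4.9, 19.4]
opening: 0.0005
```

Emit:
play_rows --increments '[[[0, 0, 0.2, 0], [0, 0, 0.3, 0], [0, 0, 0.3, 0]]]'

```text
t: 5.7
tool_pos: [0.6386, 0.1986, 0.0489]
orientation: [3.14, -0.073, -0.022]
force: [-12.1, -5.3, 19.8]
opening: 0.0004
```

Emit:
play_rows --increments '[[[0, 0, -1, 0], [0, 0, -4, 0], [0, 0, -8, 0], [0, 0, -10, 0], [0, 0, -10, 0]]]'

```text
t: 6.2
tool_pos: [0.6429, 0.1997, 0.1544]
orientation: [-3.139, 0.073, 0.009]
force: [0.2, 0.3, 0.2]
opening: 0.0002
```

```bash
python3 - <<'E'
from plant import *
from h import *
s=read_state();go(s,[.4815,-.153,.13],6);print(s['t'])
n='scene'
p=camera_params(n);im,d=read_camera(n);np.savez(n+"3.npz",im=im,d=d,**{k:np.array(v) for k,v in p.items()})
z=load(n+'3');cv2.imwrite('pics/scene3.png',im)
for k in('green','blue','red','orange'):
  for b in blobs(z,masks(im)[k]): 
    if b[1]<200: print(k,*b[:3])
E
```

```text
tcp [0.6429 0.1997 0.1544] yaw -2.66 z [-0.0058  0.0017 -1.    ] -> shift [-14.47  35.98   2.47] turn -0.15119499553893823 F [0.2 0.3 0.2]
6.2
green [174.9 130.8] 59 [ 0.3789 -0.3111  0.0477]
green [207.2 171.6] 90 [ 0.4826 -0.1517  0.0475]
green [152.8 194.6] 104 [ 0.6075 -0.2627  0.0383]
green [292.5 193. ] 102 [0.4616 0.1004 0.0475]
green [304.8 260.4] 72 [0.6425 0.1974 0.0386]
blue [336.7 262. ] 125 [0.6437 0.2747 0.0898]
red [169.4 196.8] 133 [ 0.6241 -0.1937  0.0898]
red [177.4 271.1] 138 [ 0.8058 -0.0776  0.0813]
red [168.8 287.2] 141 [ 0.8502 -0.0778  0.0816]
red [159.6 304.2] 152 [ 0.895  -0.0777  0.0815]
orange [222.5 228.4] 59 [ 0.6442 -0.0308  0.0606]
```

Emit:
play_rows --increments '[[[-1.7, 4.4, 0, -0.04], [-3.5, 8.8, 0, -0.08], [-5.3, 13.2, 0, -0.12], [-7.1, 17.6, 0, -0.15], [-8.8, 22, 0, -0.15]]]'

```text
t: 6.75
tool_pos: [0.5412, -0.0174, 0.1501]
orientation: [-3.135, -0.165, 0.019]
force: [-0.5, -1.6, -0.1]
opening: -0.0002
```

```bash
python3 - <<'E'
from plant import *
from h import *
s=read_state();go(s,[.4815,-.153,.13],6);print(s['t'])
E
```

```text
tcp [ 0.5412 -0.0174  0.1501] yaw 6.03 z [-0.0122  0.0013 -0.9999] -> shift [-7.34 12.86  2.06] turn 0.00044773217570933657 F [-0.5 -1.6 -0.1]
6.75
```

Emit:
play_rows --increments '[[[-2.4, 4.3, 0, 0], [-4.8, 8.6, 0.5, 0], [-7.2, 12.8, 1.5, 0], [-7.34, 12.86, 2, 0], [-7.34, 12.86, 2, 0]]]'

```text
t: 7.25
tool_pos: [0.4796, -0.1531, 0.1282]
orientation: [-3.133, -0.16, 0.024]
force: [-0.3, -0.5, 0.5]
opening: 0.0001
```

```bash
python3 - <<'E'
from plant import *
from h import *
s=read_state();go(s,[.4815,-.153,.07],6);print(s['t'])
E
```

```text
tcp [ 0.4796 -0.1531  0.1282] yaw 5.85 z [-0.0157  0.0034 -0.9999] -> shift [0.28 0.04 5.82] turn -0.002645464214631755 F [-0.3 -0.5  0.5]
7.25
```

Emit:
play_rows --increments '[[[0.28, 0, 2, 0], [0.28, 0, 4, 0], [0.28, 0, 5.4, 0], [0.28, 0, 5.8, 0]]]'

```text
t: 7.65
tool_pos: [0.4805, -0.1508, 0.0679]
orientation: [-3.131, -0.163, 0.029]
force: [-0.4, 0.9, -0.8]
opening: -0.0
```

```bash
python3 - <<'E'
from plant import *
from h import *
s=read_state();go(s,[.4815,-.153,.048],6);print(s['t'])
E
```

```text
tcp [ 0.4805 -0.1508  0.0679] yaw 5.95 z [-0.019   0.0051 -0.9998] -> shift [0.11 0.25 1.99] turn -0.0008062480732387915 F [-0.4  0.9 -0.8]
7.65
```

Emit:
play_rows --increments '[[[0.1, 0.2, 0.6, 0], [0.1, 0.2, 1.1, 0], [0.1, 0.2, 1.5, 0], [0.1, 0.2, 1.9, 0], [0.1, 0.2, 2.1, 0]]]'

```text
t: 8.15
tool_pos: [0.4822, -0.1526, 0.0487]
orientation: [-3.131, -0.163, 0.027]
force: [-10.3, 7.1, 30.4]
opening: 0.0007
```

Emit:
play_rows --increments '[[[0, 0, 0.2, 0], [0, 0, 0.3, 0], [0, 0, 0.3, 0]]]'

```text
t: 8.45
tool_pos: [0.4823, -0.1526, 0.0486]
orientation: [-3.131, -0.163, 0.028]
force: [-14.2, 7.3, 30.3]
opening: 0.0004
```

Emit:
play_rows --increments '[[[0, 0, -1, 0], [0, 0, -4, 0], [0, 0, -8, 0], [0, 0, -10, 0], [0, 0, -10, 0]]]'

```text
t: 8.95
tool_pos: [0.4866, -0.1545, 0.1529]
orientation: [-3.135, -0.163, 0.017]
force: [-0.1, -0.8, 0.3]
opening: 0.0005
```

```bash
python3 - <<'E'
from plant import *
from h import *
s=read_state();go(s,[.6445,-.0315,.13],-4);print(s['t'])
for n in ('scene','side'):
 p=camera_params(n);im,d=read_camera(n);np.savez(n+"4.npz",im=im,d=d,**{k:np.array(v) for k,v in p.items()})
 z=load(n+'4');cv2.imwrite(f'pics/{n}4.png',im)
 for k in('green','orange'):
  for b in blobs(z,masks(im)[k]): 
    if b[1]<200: print(k,*b[:3])
E
```

```text
tcp [ 0.4866 -0.1545  0.1529] yaw 5.94 z [-0.0112  0.0019 -0.9999] -> shift [ 17.   -10.59   2.14] turn 0.17346785678091142 F [-0.1 -0.8  0.3]
8.95
green [174.7 130.9] 59 [ 0.3784 -0.3107  0.0489]
green [206.8 172.8] 78 [ 0.4813 -0.1557  0.0384]
green [152.8 194.6] 102 [ 0.6066 -0.2627  0.038 ]
green [292.6 193. ] 100 [0.4607 0.1005 0.0475]
green [306.3 259.1] 126 [0.6364 0.1995 0.0376]
orange [350.1 162.6] 37 [0.3072 0.2229 0.0614]
orange [222.6 228.5] 59 [ 0.6465 -0.0302  0.0603]
green [46.5 81. ] 18 [-0.4538  1.2886  0.1623]
green [232.6 186.8] 31 [0.4596 0.0883 0.0493]
green [250.4 225.8] 42 [ 0.4811 -0.1651  0.04  ]
green [296.1 242. ] 63 [ 0.6064 -0.2718  0.0394]
green [225.6 258.3] 78 [ 0.3758 -0.3251  0.0487]
orange [288.6 197.4] 17 [ 0.6455 -0.0385  0.0611]
```

All three keys are home. On to the rocker.

Emit:
play_rows --increments '[[[4.1, -2.6, 0, 0.05], [8.2, -5.2, 0, 0.1], [12.3, -7.8, 0, 0.15], [16.4, -10.2, 0.5, 0.17], [17, -10.3, 1.5, 0.17]]]'

```text
t: 9.55
tool_pos: [0.6444, -0.0296, 0.1288]
orientation: [-3.135, 0.1, 0.029]
force: [-0.4, -1.2, -0.3]
opening: 0.0002
```

Emit:
play_rows --increments '[[[0, 0, 0, 0], [0, 0, 0, 0]]]'

```text
t: 9.75
tool_pos: [0.6425, -0.0295, 0.1261]
orientation: [-3.134, 0.099, 0.036]
force: [-0.1, -0.0, 0.8]
opening: 0.0004
```

```bash
python3 - <<'E'
from plant import *
from h import *
s=read_state();go(s,[.645,-.034,.08],-4);print(s['t'])
n='wrist';p=camera_params(n);im,d=read_camera(n)
cv2.imwrite("pics/wrist5.png",im)
z=dict(im=im,d=d,**p);print(proj(z,[[.645,-.031,.061]]))
for b in blobs(z,masks(im)['orange']): print(b)
E
```

```text
tcp [ 0.6425 -0.0295  0.1261] yaw -3.63 z [-0.023   0.0062 -0.9997] -> shift [0.39 0.45 4.6 ] turn 0.006489826014247488 F [-0.1 -0.   0.8]
9.75
[[260.11845806 207.25639827]]
(array([260.6, 208.3]), np.int32(520), array([ 0.6454, -0.0326,  0.0597]), [[0.6328, -0.0403, 0.0577], [0.6575, -0.0253, 0.0615]])
```

View pics/wrist5.png

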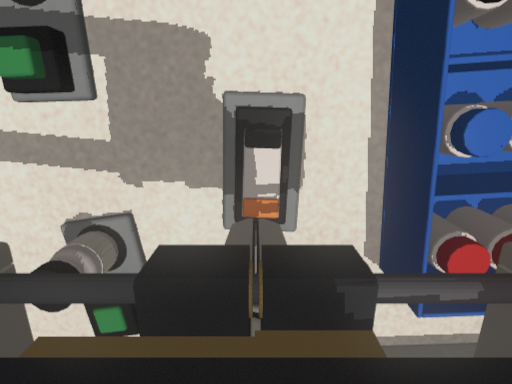

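Emit:
play_rows --increments '[[[0.2, 0.3, 1.5, 0], [0.39, 0.5, 3, 0], [0.39, 0.5, 4.2, 0], [0.39, 0.5, 4.6, 0]]]'

```text
t: 10.2
tool_pos: [0.6436, -0.0354, 0.0784]
orientation: [-3.134, 0.102, 0.04]
force: [0.9, 0.5, -1.0]
opening: 0.0002
```

```bash
python3 - <<'E'
from plant import *
from h import *
s=read_state();go(s,[.645,-.035,.061],-4);print(s['t'])
E
```

```text
tcp [ 0.6436 -0.0354  0.0784] yaw -3.72 z [-0.025   0.0065 -0.9997] -> shift [ 0.18 -0.04  1.74] turn 0.004906045522672948 F [ 0.9  0.5 -1. ]
10.2
```

Emit:
play_rows --increments '[[[0.15, 0, 0.5, 0], [0.15, 0, 0.9, 0], [0.15, 0, 1.3, 0], [0.15, 0, 1.6, 0], [0.15, 0, 1.8, 0]]]'

```text
t: 10.7
tool_pos: [0.6454, -0.0357, 0.061]
orientation: [-3.135, 0.102, 0.037]
force: [0.2, -2.3, 10.2]
opening: 0.0002
```

Emit:
play_rows --increments '[[[0, 0, 0.2, 0], [0, 0, 0.3, 0], [0, 0, 0.3, 0]]]'

```text
t: 11.0
tool_pos: [0.6457, -0.0358, 0.0606]
orientation: [-3.135, 0.102, 0.035]
force: [-9.1, -1.7, 17.9]
opening: 0.0002
```

Emit:
play_rows --increments '[[[0, 0, 0.3, 0], [0, 0, 0.3, 0]]]'

```text
t: 11.2
tool_pos: [0.6458, -0.0358, 0.0605]
orientation: [-3.135, 0.101, 0.035]
force: [-11.1, -2.0, 22.0]
opening: 0.0004
```

Emit:
play_rows --increments '[[[0, 0, -1, 0], [0, 0, -4, 0], [0, 0, -8, 0], [0, 0, -11, 0], [0, 0, -11, 0]]]'

```text
t: 11.7
tool_pos: [0.6515, -0.0361, 0.177]
orientation: [-3.135, 0.101, 0.02]
force: [-0.3, -0.0, 0.8]
opening: 0.0002
```

Emit:
play_rows --increments '[[[-4, 0, -1, 0], [-8, 0, -2, 0], [-12, 0, -3, 0], [-12, 0, -3, 0]]]'

```text
t: 12.1
tool_pos: [0.5284, -0.0276, 0.2084]
orientation: [-3.135, 0.1, 0.023]
force: [-0.2, 0.1, -0.4]
opening: 0.0007
```

```bash
python3 - <<'E'
from plant import *
from h import *
s=read_state();print(s['t'],s['tool_pos'],s['force'])
for n in ('scene','side'):
 p=camera_params(n);im,d=read_camera(n);z=dict(im=im,d=d,**p)
 cv2.imwrite(f'pics/{n}6.png',im)
 for k in('green','orange','red','blue'):
  for b in blobs(z,masks(im)[k]): 
    if b[1]<200: print(k,*b[:3])
 P=cloud(z)
 a=(np.hypot(P[...,0]-.6485,P[...,1]+.005)<.045)&(P[...,2]>.04)&(P[...,2]<.075);q=P[a]
 if n=='scene':
  ax=np.array([.06,.998]);t=(q[:,:2]-[.6485,-.005])@ax
  h=cv2.cvtColor(im,cv2.COLOR_BGR2HSV)[a];w=h[:,2]>90
  print('paddle slope fit',np.polyfit(t[w],q[w,2],1),'z range',q[:,2].min(),q[:,2].max())
E
```

```text
12.1 [ 0.52838203 -0.02758632  0.20836043] [-0.23799751  0.10140442 -0.41083826]
green [174.9 130.9] 57 [ 0.3781 -0.3111  0.0476]
green [207.7 172.7] 94 [ 0.4802 -0.1533  0.038 ]
green [152.9 194.6] 101 [ 0.6066 -0.2625  0.0376]
green [291.7 195.3] 16 [0.4693 0.0995 0.0465]
green [306.2 259.1] 128 [0.637  0.1991 0.0383]
orange [350.1 162.6] 37 [0.3063 0.223  0.0611]
orange [221.8 230.2] 56 [ 0.6452 -0.0334  0.0488]
red [169.3 196.8] 133 [ 0.6251 -0.1926  0.0896]
red [177.4 271.1] 137 [ 0.8052 -0.0775  0.0811]
red [168.7 287.2] 142 [ 0.8499 -0.0773  0.0813]
red [159.6 304.3] 153 [ 0.8953 -0.077   0.0815]
blue [335.3 261.1] 162 [0.6417 0.2706 0.0891]
paddle slope fit [0.11728683 0.0496436 ] z range 0.04031989339305775 0.06585893587325287
green [47.5 81. ] 20 [-0.4504  1.2936  0.1614]
green [271.3 173.8] 22 [0.6363 0.1904 0.0404]
green [249.8 225.3] 47 [ 0.4789 -0.1616  0.04  ]
green [296.1 242. ] 63 [ 0.606  -0.2721  0.0391]
green [225.7 258.2] 74 [ 0.3761 -0.3242  0.049 ]
orange [288.8 200.7] 28 [ 0.6465 -0.0413  0.0487]
red [359.4 194.5] 50 [ 0.8932 -0.09    0.0823]
red [336.1 196.4] 54 [ 0.8057 -0.0888  0.0814]
red [347.8 195.5] 51 [ 0.8488 -0.0904  0.0816]
red [296.6 216.9] 92 [ 0.6227 -0.2068  0.09  ]
blue [268.7 156.3] 44 [0.6381 0.2559 0.0895]
```

View pics/scene6.png

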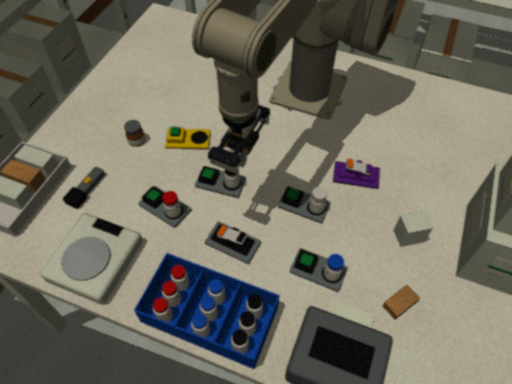

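The scene shows the orange end down (pad at 222,230, z about 49 mm). I'll check the rocker's slope more exactly with the wrist camera.

```bash
python3 - <<'E'
from plant import *
from h import *
im,d=None,None
p=camera_params('wrist');im,d=read_camera('wrist');z=dict(im=im,d=d,**p)
cv2.imwrite('pics/wrist7.png',im);P=cloud(z)
Q=P-np.array([.6485,-.005,0]);a=np.radians(-4)
X=Q[...,0]*np.cos(a)+Q[...,1]*np.sin(a);Y=-Q[...,0]*np.sin(a)+Q[...,1]*np.cos(a)
for y0 in range(-44,44,4):
    m=(abs(X)<.010)&(abs(Y*1000-y0-2)<2)&(d>0)
    if m.sum(): print(y0+2,m.sum(),np.median(P[...,2][m]).round(4),im[m].mean(0).round())
E
```

```text
-42 4 0.0262 [54. 69. 98.]
-38 34 0.0462 [ 60.  97. 162.]
-34 54 0.0468 [ 61. 100. 168.]
-30 53 0.0478 [ 61. 102. 168.]
-26 64 0.0483 [ 60.  98. 164.]
-22 77 0.0446 [103. 116. 139.]
-18 53 0.0433 [152. 158. 168.]
-14 68 0.0443 [152. 159. 169.]
-10 58 0.0449 [152. 159. 169.]
-6 57 0.046 [152. 159. 169.]
-2 69 0.047 [153. 159. 169.]
2 55 0.0478 [153. 160. 170.]
6 72 0.0489 [153. 160. 170.]
10 63 0.0496 [154. 160. 170.]
14 68 0.0504 [154. 161. 170.]
18 58 0.0523 [82. 85. 90.]
22 79 0.0594 [43. 44. 47.]
26 79 0.0605 [44. 45. 47.]
30 78 0.0613 [43. 44. 46.]
34 77 0.058 [77. 81. 85.]
38 72 0.0256 [44. 46. 48.]
42 70 0.0251 [44. 44. 46.]
```

View pics/wrist7.png

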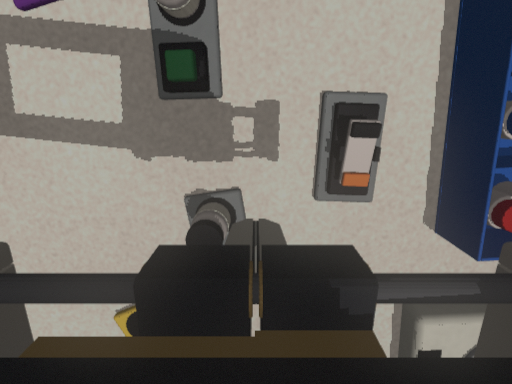

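The slope is 0.22 rad down on the orange side, which mirrors the raised pose and means fully over. The pads sit at 47.5 and 61 mm. Handing in.

```bash
python3 -c "
from plant import *
print(close_job()); print(read_state()['t'])"
```

```text
the job is handed in; nothing more can be done
None
the job is handed in; nothing more can be done
```

I pressed the red, blue and black bays' keys in that order with closed fingertips. I then pushed the orange end of the rocker down, backed the arm clear, and handed in at about 12 s of the 54 s allowed. `close_job()` gives no verdict, so the results below are my own camera checks.

- **Keys:** the red, blue and black key tops all measured about 38 mm, which is fully home. The white key still read about 47 mm, which is out, though it was partly hidden in the last scene view.
- **Rocker:** the wrist camera showed the paddle sloping 0.22 rad down towards the orange end, with the orange pad at about 47.5 mm. That matches fully over, 0.44 of 0.44 rad. An earlier, rougher slope fit from the scene camera gave 0.12. I discarded it because it mixed in other surfaces; both fixed cameras put the pad at about 49 mm.
- **Bottles and other items:** the red and blue caps were within about 2 mm of where they started. I checked the black and white bottles and the carton, box, jar and scanner only by eye, and they looked unmoved.
- **Forces:** pressing forces peaked at about 35 N, all through the fingertips.

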